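Seat the cast adapter in the checking fixture and clamp it

ROBOT

A 7-joint arm with a two-finger parallel gripper is mounted at the origin on the work surface. World frame = base frame: x ahead of the robot, y to its left, z up, the work surface at z = 0. Lengths are in mm, angles in rad, forces in N, time in s.
With the tool pointing down it reaches from about 400 to 925 mm from the base axis. Payload 4.1 kg.
Tool frame: the origin (TCP) lies at the very end of the fingers, on their centre line; the grasp point (between the pads) lies 19 mm behind it (robot.pinch_z is the distance from the TCP to the grasp point, in mm); z points along the fingers, y is the line along which they close (so a half turn about z gives the same grasp; the last joint's range is limited). The gripper opens to 85 mm and grips with 20 to 120 N. Pads are 22 mm wide; open, the fingers measure 114 mm over their backs; the gripper's body (76 mm by 85 mm) begins 54 mm behind the grasp point. The pads swing forward as they close: fully open they stand 13 mm farther back than shut.
Start: joints at [1.198, 0.398, 0.045, 1.537, -0.019, 1.207, -0.051], TCP at [175.791, -625.812, 231.347] pointing down, gripper open.
Joint ranges: [-2.82, 2.82], [-0.49, 2.23], [-1.37, 1.46], [0, 2.46], [-1.36, 4.5], [0.23, 2], [-2.94, 2.94]. Speed limits (rad/s): [2.57, 2.57, 3.14, 3.14, 3.14, 3.14, 3.14].

INTERFACE

Orientations are given as a unit quaternion [x, y, z, w].
In Python, from rig import robot gives the robot as it stands. The module is installed in compiled form; this text tells all that it offers.
- The arm moves only by the shell command python3 -m creep 'ROWS' [OPENING]. ROWS is text: rows parted by semicolons, each of 6 numbers parted by spaces: the shift along the tool's x, y, z each as a share of 300 mm, from -1 to 1, then the turn, a rotation vector about the tool's x, y, z each as a share of 90 degrees, from -1 to 1. A call has 1 to 5 rows; each row is the pose to reach, as a shift and turn from the pose commanded when the call began, along the tool's axes at that moment; what a row does not reach only later rows make up. A row lasts 1/12 s, in which the tool goes at most 41.7 mm and 7.16 degrees, less where a joint would pass 70% of its speed; a pose out of reach is approached as far as the arm can. A call with a number of a shift or a turn outside -1 to 1 is refused whole. A call with a gripper value outside its range is refused whole. OPENING is the opening, from -1 (shut) to 1 (fully open), so that 0 is half open, set as the call begins (- or left out, the last holds). The fingers move at their own pace and stop on an object; the grip force is fixed at half the most. Time passes only in rows, so rows that repeat a pose let the fingers close. It gives the time, the measured TCP pose, the force, the opening and the grip force at its end, in the units of the state.
- robot.get_obs(): the state, without advancing time (a new reading comes with each control period).
- robot.camera(name): name is "scene" or "top" or "wrist"; returns (picture, depth): 480x640x3 uint8, red, green, blue; 480x640 float32, mm along the optical axis (not along the pixel's ray), 0 where there is no reading.
- robot.camera_model(name): a dict with "mtx" (3x3 intrinsics, pixels), "extrinsics" (4x4, takes a point from camera to world coordinates). Camera axes: x right, y up, looking along -z (the intrinsics and any distortion apply to the point x, -y, -z); pixel columns grow to the right and rows downward; lengths in mm; the calibration is good to about 2 mm. A picture is of the moment at which its call begins: read the wrist's pose just before it. camera_model takes no time and is no camera call; for the wrist camera it gives the pose at the moment of the call.
- robot.hand_in(): hands the job in; it is judged then, once.
The state is a dict: "t": time; "joint_positions": joint angles; "joint_velocities": joint speeds; "tau": joint torques, N m; "tcp_pos": TCP position; "ee_rot": TCP orientation; "force": force on the tool from outside, world axes, zero at the start; "moment": the same for the moment, N m; "width": finger opening in mm; "grasp_force": force on a finger pad.
Only numpy, scipy, OpenCV 4.12 (cv2) and the standard library are available. Lean on these libraries where they do the work, as an engineer would, in place of code of your own. Each camera call takes 0.05 s, during which the arm holds its last target. There are 200 camera calls.

TASK

Take the cast adapter off its rest ring and set it in the fixture on the bench: spigot into the bore, then turn it under a light push until its bolt holes drop over the two locating pins, and press it gently down until you feel it is fully home on the block. Only when it sits fully down, let go of it and swing the hinged clamp bar down until its foot rests on the adapter. Never push hard on the fixture, and leave the other things on the bench alone.

Things in the scene. Friction and masses are not known exactly. Their poses are not given: they have to be found in the camera images.
- adapter: Cast aluminium pipe adapter, 0.22-0.45 kg, upright on the rest ring at first. Flange 44 (x) by 92 (y) by 8 mm, two 11 mm bolt holes through it at y = +-32 mm (half a turn fits too); above it a round hub, 34 mm dia, 30 mm tall (grip here); below it a round spigot, 26 mm dia, 16 mm long, foot chamfered. Origin: centre of the flange's underside, z up: hub top at 38, spigot foot at -16 mm.
- rest: Grey plastic rest ring, fixed to the bench, about 60 mm across, 20 mm high; the adapter's flange lies on it and the spigot hangs in its 34 mm hole with about 4 mm of play. Origin: centre of its underside.
- nest: Checking fixture fixed to the bench: dark steel block 110 x 110 x 30 mm with a vertical 28 mm bore through its middle, a flat top face, and two hinge cheeks up to 88 mm high at its +x end. Origin: centre of the block's underside, on the bore's axis; z up, x towards the hinge, away from the robot. Over 40 N on the adapter, by hand or clamp, is pushing hard.
- seat (a point): Centre of the bore's mouth, on the block's top face, 30 mm above the fixture's origin; axes as the fixture's. The adapter's origin comes here when it is fully home on the solid face.
- pins (a point): Point on the bore's axis 9 mm above the block face, level with the tops of two round-nosed locating pins, 7 mm dia, opposite each other, each 32 mm from the axis. Their line is the fixture's y axis turned about z by an unmeasured angle within +-26 degrees, stiff. Holes off the pins: the flange rides on the pin tops here. Holes within about 3 degrees of the pins: it can drop over them.
- lifters (a point): Point on the bore's axis 5 mm above the block face, level with the tops of four brass lifter plungers round the bore (moving together). Once over the pins the flange lands on them, 4 to 5 mm proud of the face. They give way at about 9 N (weight included) and stay where pushed; then the flange meets the solid face. 10 to 20 N gets it home; held askew it can bind on the pins.
- clamp (a joint): Angle of the clamp bar, rad: 0 = level, its foot resting on the hub of a fully seated adapter; grows as the bar is raised; 1.6 to 1.75 (upright or leaning slightly away) at the start, stop at 1.8. On an adapter 4 mm proud it would stop near 0.04. The hinge is stiff (about 0.3 N m) and stays where left; 2 to 5 N at the handle moves it.
- clamp_hinge (a point): A point on the clamp's hinge axis, at (95, 0, 76) mm in the fixture's frame; the axis runs along the fixture's y. The steel bar, 24 mm wide and 12 mm thick, centred on the axis, reaches 160 mm out from it.
- clamp_handle (a point): Centre of the black cross handle at the bar's free end: a round rod 14 mm thick, 70 mm long, parallel to the hinge axis and 163 mm from it. It comes down towards the robot; with the clamp closed it lies 76 mm above the bench, 68 mm from the bore's axis on the fixture's -x side.
- coupler: Bystander: blue hose coupler, a tube 72 mm across, 75 mm tall. Origin: centre of its underside.
- spanner: Bystander: steel spanner, 160 mm long, lying flat along its x.
- carton: Bystander: open cardboard carton 130 x 170 x 75 mm. Origin: centre of its underside.
- reducer: Bystander: black rubber sleeve 60 mm across, 60 mm tall. Origin: centre of its underside.

How it is judged (in metres and radians):
On the way, in this order (a step that is already met when the one before it is completed fails the run):
1. the adapter sits fully down in the fixture while the clamp is still raised (z of adapter in the frame of seat between -0.002 and 0.0015 m and horizontal distance between adapter and seat below 0.003 m and angle between the z axis of adapter and the z axis of nest, either way round below 0.04 rad and value of joint clamp above 1 rad), for 0.2 s.
2. the clamp is closed on the seated adapter (z of adapter in the frame of seat between -0.002 and 0.0015 m and horizontal distance between adapter and seat below 0.003 m and angle between the z axis of adapter and the z axis of nest, either way round below 0.04 rad and value of joint clamp below 0.025 rad), for 0.2 s.
At the end, for the whole second after the job is handed in: The adapter is fully home in the fixture (flange within 1.5 mm of the block's face, within 3 mm of the bore's centre, within 0.04 rad of square), the clamp bar is down on it (joint below 0.025 rad), and both are at rest (all of step 2 and linear speed of adapter below 0.01 m/s and velocity of joint clamp below 0.05 rad/s); the robot touches nothing.
It fails at once if adapter pushed hard into the fixture (over 40 N) (contact force between adapter and nest above 40 N and value of joint clamp above 0.3 rad).
It fails at once if adapter squeezed hard between clamp and block (over 40 N at each, 80 N in sum) (contact force between adapter and nest above 80 N).
It fails at once if clamp swung down (below 0.6 rad) while the adapter is not fully home (value of joint clamp below 0.6 rad and not (z of adapter in the frame of seat between -0.002 and 0.0015 m and horizontal distance between adapter and seat below 0.003 m and angle between the z axis of adapter and the z axis of nest, either way round below 0.04 rad)).
It fails at once if another thing on the bench is disturbed (moved over 20 mm) (distance of any of coupler, spanner, carton, reducer from where it was at the start of the episode above 0.02 m).
It also fails if it takes over 72 s, if anything falls off the work surface, if the arm or the gripper's body presses on something with over 40 N, if the wrist force passes 120 N, or if a joint passes its speed limit or range.

## Working session

There is one attempt and no reset: what is moved stays moved. The work goes in short steps, Python scripts to look and compute and a shell command to move; the robot and the scene stay as the last step left them, time stands still between calls to the robot, and variables do not carry over. Pictures are saved under pics/ and viewed, at most 10 in all, crops included, and the job is handed in when it is done.

```bash
mkdir -p pics; cat > h.py <<'E'
import numpy as np, cv2
from rig import robot
def snap(n,f):
    m=robot.camera_model(n); p,d=robot.camera(n)
    cv2.imwrite('pics/'+f+'.png',p[:,:,::-1]); np.savez('pics/'+f+'.npz',p=p,d=d,K=m['mtx'],T=m['extrinsics'])
    return p,d,m
def load(f):
    z=np.load('pics/'+f+'.npz'); return z['p'],z['d'],dict(mtx=z['K'],extrinsics=z['T'])
def ray(m,u,v):
    K=np.array(m['mtx']);T=np.array(m['extrinsics'])
    r=np.array([(u-K[0,2])/K[0,0],-(v-K[1,2])/K[1,1],-1.]); return T[:3,3],T[:3,:3]@r
def plane(m,u,v,z):
    o,r=ray(m,u,v); return o+r*(z-o[2])/r[2]
def cloud(d,m):
    v,u=np.mgrid[0:480,0:640]; K=np.array(m['mtx']);T=np.array(m['extrinsics'])
    P=np.stack([(u-K[0,2])/K[0,0]*d,-(v-K[1,2])/K[1,1]*d,-d],-1)
    return P@T[:3,:3].T+T[:3,3]
E
python3 - <<'E'
from h import *
p,d,m=snap('top','top1'); print(np.round(m['extrinsics'],2),m['mtx'])
p,d,m=snap('scene','sc1'); print(np.round(m['extrinsics'],2))
print(robot.get_obs())
E
```

```text
[[ 2.00000e-02  9.80000e-01 -2.10000e-01  3.18780e+02]
 [-1.00000e+00  2.00000e-02 -1.00000e-02 -1.57000e+00]
 [-0.00000e+00  2.10000e-01  9.80000e-01  1.10968e+03]
 [ 0.00000e+00  0.00000e+00  0.00000e+00  1.00000e+00]] [[572.94667482   0.         319.38725292]
 [  0.         572.94667482 235.91414829]
 [  0.           0.           1.        ]]
[[ 9.00000e-02 -7.20000e-01  6.90000e-01  1.20664e+03]
 [ 1.00000e+00  6.00000e-02 -6.00000e-02 -6.45200e+01]
 [ 0.00000e+00  6.90000e-01  7.20000e-01  7.75940e+02]
 [ 0.00000e+00  0.00000e+00  0.00000e+00  1.00000e+00]]
{'t': 0.1, 'joint_positions': array([ 1.19797843,  0.39912673,  0.04504037,  1.53775958, -0.01870907,
        1.20688118, -0.0506868 ]), 'joint_velocities': array([ 0.00021344, -0.00204832, -0.00040093, -0.00394737,  0.00130812,
        0.00072277, -0.00045584]), 'tau': array([ 3.00644482e-03, -4.76260865e+01,  1.36988506e+00, -2.54948384e+01,
        1.19166923e-02,  5.03741947e-03,  5.52772335e-06]), 'tcp_pos': array([ 175.6371713 , -625.23264979,  230.35931719]), 'ee_rot': array([ 9.90634154e-01,  1.36540120e-01, -1.76434863e-04, -8.58668574e-04]), 'force': array([-0.87903891,  0.23320753, -0.33387225]), 'moment': array([ 0.0313443 , -0.01606368,  0.00964017]), 'grasp_force': 0.0, 'width': 85.8184548380681}
```

View pics/top1.png

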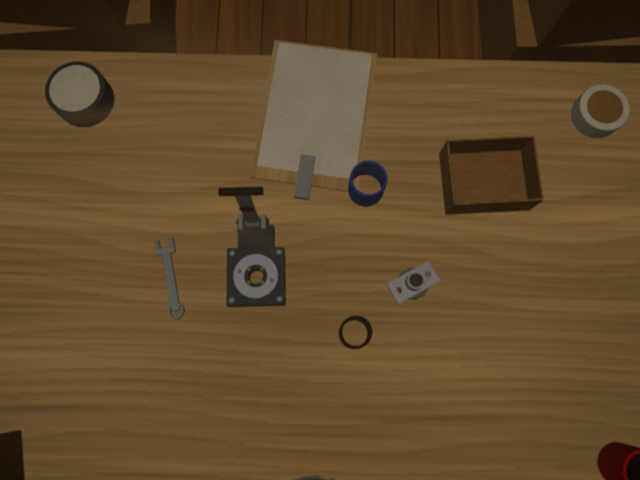

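View pics/sc1.png

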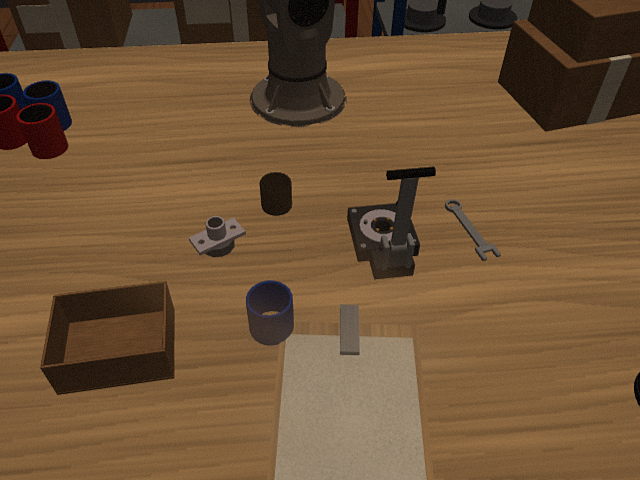

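The top view shows the adapter on its ring at about (414,282), the fixture block centred near (256,277), and the clamp upright with its handle at (241,191). The coupler is at (368,183), the reducer at (355,332) and the spanner at (170,280). Next I'll measure the adapter and fixture.

```bash
python3 - <<'E'
from h import *
p,d,m=load('top1'); C=cloud(d,m); z=C[...,2]
def rep(n,mask):
    P=C[mask]; print(n,mask.sum(),np.round(np.median(P,0),1)); 
    if mask.sum()>5:
        r=cv2.minAreaRect(P[:,:2].astype(np.float32)); print('   rect',np.round(r[0],1),np.round(r[1],1),round(r[2],1))
u,v=np.meshgrid(np.arange(640),np.arange(480))
A=(u>375)&(u<450)&(v>250)&(v<315)
rep('flange',A&(abs(z-28)<4)); rep('hub',A&(z>50)&(z<66))
B=(u>215)&(u<300)&(v>238)&(v<320)
rep('block',B&(abs(z-30)<4))
for uv in [(228,249),(284,248),(286,305),(228,306)]: print(np.round(plane(m,*uv,30),1))
rep('handle',(u>210)&(u<270)&(v>180)&(v<200)&(z>120))
# white flange by colour
w=(p.min(2)>110)&A
rep('flange col',w)
g=cv2.resize(p[235:320,205:445][:, :, ::-1],None,fx=3.3,fy=3.3,interpolation=cv2.INTER_CUBIC)
g=np.clip(g*1.5,0,255).astype(np.uint8); cv2.imwrite('pics/c1.png',g)
E
```

```text
flange 738 [ 468.2 -166.4   28.4]
   rect [ 470.7 -174.7] [49.9 92.8] 30.1
hub 267 [ 469.2 -173.9   59. ]
   rect [ 469.5 -174.5] [32.2 33.1] 43.5
block 3189 [479.9 125.3  30.6]
   rect [482.7 125.6] [126.6 109.8] 2.6
[524.2 180.2  30. ]
[528.7  72.8  30. ]
[419.8  64.9  30. ]
[415.2 173.8  30. ]
handle 470 [575.9 129.1 244.3]
   rect [466.7  56.9] [311.5  65. ] 33.3
flange col 0 [nan nan nan]
  return _methods._mean(a, axis=axis, dtype=dtype,
  ret = um.true_divide(
```

View pics/c1.png

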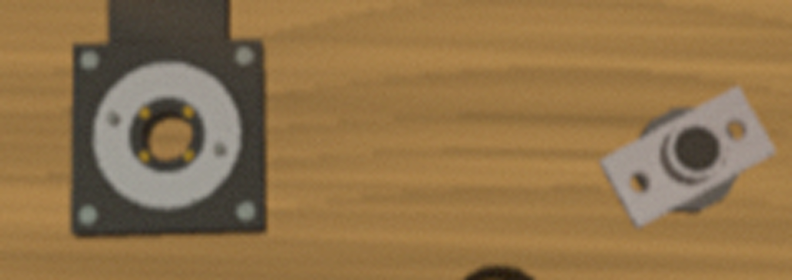

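The crop shows the pins at about (239,271) and (272,280) in the full image, and the adapter holes at about (399,290) and (428,274). Adapter height, hub diameter and block size all match the given values. I'll hover over the adapter.

```bash
python3 - <<'E'
from h import *
p,d,m=load('top1')
P=[plane(m,239.2,270.8,39),plane(m,271.7,280.2,39)];H=[plane(m,398.9,290.2,28),plane(m,428.3,273.8,28)]
for a in (P,H):
    e=a[0]-a[1]; print(np.round(a,1),np.linalg.norm(e),(a[0]+a[1])/2,np.degrees(np.arctan2(-e[0],e[1])))
E
python3 -m creep '0.45 -0.394 0.03 0 0 0;0.45 -0.394 0.03 0 0 0;0.45 -0.394 0.03 0 0 0;0.45 -0.394 0.03 0 0 0;0.45 -0.394 0.03 0 0 0' 1
python3 -m creep '0.45 -0.394 0.03 0 0 0;0.45 -0.394 0.03 0 0 0;0.45 -0.394 0.03 0 0 0;0.45 -0.394 0.03 0 0 0;0.45 -0.394 0.03 0 0 0'
python3 -m creep '0.45 -0.394 0.03 0 0 0;0.45 -0.394 0.03 0 0 0;0.45 -0.394 0.03 0 0 0;0.45 -0.394 0.03 0 0 0;0.45 -0.394 0.03 0 0 0'
python3 -m creep '0 0 0 0 0 -0.25;0 0 0 0 0 -0.25;0 0 0 0 0 -0.25;0 0 0 0 0 -0.25'
python3 -m creep '0 0 0 0 0 -0.25;0 0 0 0 0 -0.25;0 0 0 0 0 -0.25;0 0 0 0 0 -0.25;0 0 0 0 0 -0.25'
```

```text
[[481.1 155.1  39. ]
 [464.8  93.   39. ]] 64.2165760306582 [472.9323913  124.04936561  39.        ] -14.757633942216478
[[ 453.1 -147.6   28. ]
 [ 485.8 -203.7   28. ]] 64.95127076317661 [ 469.41326427 -175.61891635   28.        ] 30.222364322896933
t: 0.52
tcp_pos: [278.4, -469.0, 221.6]
ee_rot: [0.99, 0.141, 0.001, -0.002]
force: [0.9, -0.0, -0.3]
width: 85.2
grasp_force: 0.0
t: 0.93
tcp_pos: [375.4, -318.8, 212.9]
ee_rot: [0.99, 0.141, 0.001, -0.001]
force: [0.3, 0.2, -0.6]
width: 85.5
grasp_force: 0.0
t: 1.35
tcp_pos: [473.0, -168.0, 204.2]
ee_rot: [0.99, 0.141, 0.001, -0.001]
force: [0.4, 1.3, 0.3]
width: 85.2
grasp_force: 0.0
t: 1.68
tcp_pos: [469.6, -174.9, 203.9]
ee_rot: [0.944, 0.329, -0.0, -0.0]
force: [-0.1, -0.2, -0.1]
width: 85.7
grasp_force: 0.0
t: 2.1
tcp_pos: [469.6, -175.1, 204.1]
ee_rot: [0.864, 0.503, -0.0, -0.0]
force: [0.1, -0.1, 0.1]
width: 85.3
grasp_force: 0.0
```

```bash
python3 - <<'E'
from h import *
print(robot.get_obs()['joint_positions'])
p,d,m=snap('wrist','w1'); print(np.round(m['extrinsics'],2))
E
```

```text
[ 0.61117919  0.17180109 -0.37950863  1.90984417  0.07219316  1.07337312
 -0.31350125]
[[ 8.7000e-01  4.8000e-01  1.3000e-01  5.0281e+02]
 [-4.9000e-01  8.4000e-01  2.3000e-01 -1.1833e+02]
 [ 0.0000e+00 -2.6000e-01  9.6000e-01  3.4707e+02]
 [ 0.0000e+00  0.0000e+00  0.0000e+00  1.0000e+00]]
```

View pics/w1.png

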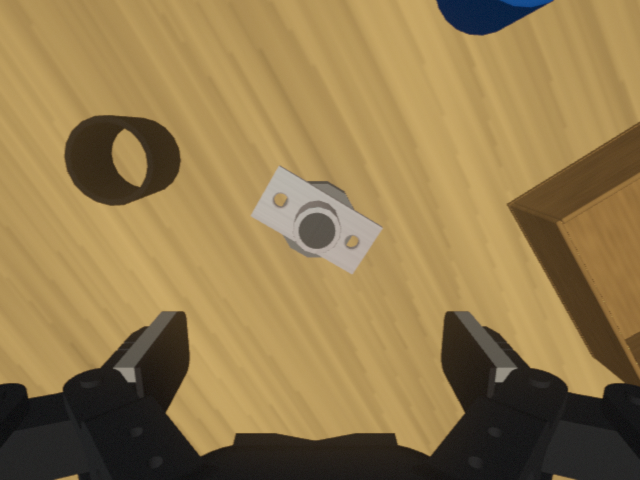

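The wrist view shows the adapter's holes at (280,200) and (352,242), with the hub bore at (317,231). I'll locate them finely.

```bash
cat >> h.py <<'E'
def circ(p,u,v,r,dark=True,frac=.5):
    """centroid of dark/bright blob around (u,v)"""
    g=cv2.cvtColor(p,cv2.COLOR_RGB2GRAY).astype(int); c=g[v-r:v+r+1,u-r:u+r+1]
    t=c.min()+frac*(c.max()-c.min()); k=((c<t) if dark else (c>t)).astype(np.uint8)
    n,l,s,ce=cv2.connectedComponentsWithStats(k)
    i=min(range(1,n),key=lambda i:np.hypot(*(ce[i]-r))-.05*s[i,4]**.5)
    return ce[i]+[u-r,v-r],s[i,4]
E
python3 - <<'E'
from h import *
p,d,m=load('w1')
g=p.astype(int); sat=g.max(2)-g.min(2)
mask=((sat<25)&(g.min(2)>120)).astype(np.uint8); mask[300:]=0
cs,_=cv2.findContours(mask,cv2.RETR_EXTERNAL,cv2.CHAIN_APPROX_NONE)
c=max(cs,key=cv2.contourArea); r=cv2.minAreaRect(c); print('rectpx',r)
W=np.array([plane(m,*q,28)[:2] for q in c[:,0,:].astype(float)],np.float32)
print('flange',cv2.minAreaRect(W))
b,n=circ(p,317,231,22); print('hub bore',b,n,plane(m,*b,58))
# holes: brownish pixels inside flange
h=[]
for u,v in ((280,200),(352,242)):
    k=(sat[v-11:v+12,u-11:u+12]>45).astype(np.uint8); n,l,s,ce=cv2.connectedComponentsWithStats(k)
    i=l[11,11] ; q=ce[i]+[u-11,v-11]; h.append(plane(m,*q,26)); print(q,s[i,4],h[-1])
e=h[1]-h[0]; print(np.linalg.norm(e),(h[0]+h[1])/2,np.degrees(np.arctan2(e[0],-e[1])))
E
```

```text
rectpx ((315.0882568359375, 221.85293579101562), (119.3630142211914, 59.6815071105957), 30.963754653930664)
flange ((469.71588134765625, -178.28445434570312), (46.66600036621094, 91.09786224365234), 29.538259506225586)
hub bore [316.53179191 230.39017341] 1038 [ 470.71841834 -177.72183672   58.        ]
[279.95967742 198.88709677] 124 [ 455.03504285 -149.0876927    26.        ]
[352.25       241.33695652] 92 [ 487.18058045 -205.75688159   26.        ]
65.15161208313576 [ 471.10781165 -177.42228714   26.        ] 29.56402900682581
```

```bash
python3 -m creep '-0.004 0.006 0.13 0 0 0;-0.004 0.006 0.26 0 0 0;-0.004 0.006 0.38 0 0 0;-0.004 0.006 0.48 0 0 0;-0.004 0.006 0.48 0 0 0' 1
python3 -m creep '0 0 0.05 0 0 0;0 0 0.09 0 0 0;0 0 0.095 0 0 0;0 0 0.095 0 0 0'
python3 -m creep '0 0 0 0 0 0;0 0 0 0 0 0;0 0 0 0 0 0;0 0 0 0 0 0;0 0 0 0 0 0' -1
python3 -m creep '0 0 0 0 0 0;0 0 0 0 0 0;0 0 0 0 0 0;0 0 0 0 0 0;0 0 0 0 0 0'
```

```text
t: 2.57
tcp_pos: [465.7, -175.4, 54.9]
ee_rot: [0.864, 0.504, -0.004, -0.005]
force: [-1.0, -0.7, -0.2]
width: 85.3
grasp_force: 0.0
t: 2.9
tcp_pos: [471.2, -177.0, 32.7]
ee_rot: [0.863, 0.505, 0.0, 0.0]
force: [-0.5, -0.4, 0.6]
width: 85.2
grasp_force: 0.0
t: 3.32
tcp_pos: [471.3, -177.0, 32.8]
ee_rot: [0.863, 0.505, 0.0, 0.001]
force: [-0.4, 1.0, 4.2]
width: 32.1
grasp_force: 59.3
t: 3.73
tcp_pos: [471.2, -177.0, 32.8]
ee_rot: [0.863, 0.505, 0.0, 0.0]
force: [-0.6, -0.8, 5.5]
width: 32.3
grasp_force: 59.3
```

```bash
python3 -m creep '0 0 0 0 0 0;0 0 0 0 0 0;0 0 0 0 0 0;0 0 0 0 0 0' 0.4
python3 -m creep '0 0 0 0 0 -0.07;0 0 0 0 0 -0.14;0 0 0 0 0 -0.21;0 0 0 0 0 -0.28;0 0 0 0 0 -0.35'
python3 -m creep '0 0 0 0 0 -0.07;0 0 0 0 0 -0.14;0 0 0 0 0 -0.21;0 0 0 0 0 -0.28;0 0 0 0 0 -0.35'
python3 -m creep '0 0 0 0 0 -0.08;0 0 0 0 0 -0.16;0 0 0 0 0 -0.24;0 0 0 0 0 -0.3;0 0 0 0 0 -0.3'
python3 -m creep '0 0 0 0 0 0;0 0 0 0 0 0;0 0 0 0 0 0;0 0 0 0 0 0;0 0 0 0 0 0' -1
python3 -m creep '0 0 0 0 0 0;0 0 0 0 0 0;0 0 0 0 0 0'
python3 -m creep '0 0 -0.04 0 0 0;0 0 -0.12 0 0 0;0 0 -0.22 0 0 0;0 0 -0.22 0 0 0'
```

```text
t: 4.07
tcp_pos: [470.7, -176.8, 31.7]
ee_rot: [0.863, 0.505, -0.0, -0.0]
force: [-0.3, 0.1, 0.5]
width: 60.0
grasp_force: 0.0
t: 4.48
tcp_pos: [470.7, -176.9, 31.7]
ee_rot: [0.692, 0.722, -0.0, -0.0]
force: [-0.3, -0.2, -0.3]
width: 59.5
grasp_force: 0.0
t: 4.9
tcp_pos: [470.7, -176.9, 31.7]
ee_rot: [0.469, 0.883, -0.0, -0.0]
force: [1.0, -0.2, 0.3]
width: 59.7
grasp_force: 0.0
t: 5.32
tcp_pos: [470.6, -176.9, 31.6]
ee_rot: [0.252, 0.968, 0.0, -0.0]
force: [0.5, 0.1, 0.2]
width: 59.8
grasp_force: 0.0
t: 5.73
tcp_pos: [471.0, -176.8, 32.1]
ee_rot: [0.253, 0.967, -0.0, 0.0]
force: [0.1, 0.4, 3.1]
width: 32.9
grasp_force: 59.6
t: 5.98
tcp_pos: [471.0, -176.8, 32.0]
ee_rot: [0.253, 0.967, -0.0, 0.0]
force: [-0.9, 0.8, 6.1]
width: 32.5
grasp_force: 59.8
t: 6.32
tcp_pos: [474.1, -177.4, 102.3]
ee_rot: [0.253, 0.968, -0.001, 0.004]
force: [2.0, 0.1, -2.6]
width: 32.4
grasp_force: 60.2
```

```bash
python3 -m creep '0.242 0.4395 -0.2 0 0 0;0.242 0.4395 -0.2 0 0 0;0.242 0.4395 -0.2 0 0 0;0.242 0.4395 -0.2 0 0 0;0.242 0.4395 -0.2 0 0 0'
python3 -m creep '0.242 0.4395 -0.2 0 0 0;0.242 0.4395 -0.2 0 0 0;0.242 0.4395 -0.2 0 0 0;0.242 0.4395 -0.2 0 0 0;0.242 0.4395 -0.2 0 0 0'
python3 -m creep '0 0 0 0 0 0.07;0 0 0 0 0 0.14;0 0 0 0 0 0.2;0 0 0 0 0 0.25;0 0 0 0 0 0.25'
python3 -m creep '0 0 0 0 0 0.07;0 0 0 0 0 0.14;0 0 0 0 0 0.2;0 0 0 0 0 0.25;0 0 0 0 0 0.25'
python3 - <<'E'
from h import *
print(robot.get_obs()['joint_positions'])
p,d,m=snap('wrist','w2'); print(np.round(m['extrinsics'],2))
E
```

```text
t: 6.73
tcp_pos: [473.3, -17.4, 160.5]
ee_rot: [0.247, 0.969, 0.002, 0.002]
force: [1.3, 0.9, -3.4]
width: 32.2
grasp_force: 60.5
t: 7.15
tcp_pos: [473.5, 134.0, 220.9]
ee_rot: [0.247, 0.969, 0.004, 0.002]
force: [1.0, 1.2, -3.1]
width: 32.4
grasp_force: 60.8
t: 7.57
tcp_pos: [472.5, 123.4, 216.9]
ee_rot: [0.437, 0.899, -0.001, -0.0]
force: [-0.0, 0.4, -2.7]
width: 32.7
grasp_force: 60.8
t: 7.98
tcp_pos: [472.7, 123.6, 217.1]
ee_rot: [0.604, 0.797, -0.001, -0.0]
force: [-0.5, 0.1, -2.9]
width: 32.6
grasp_force: 60.8
[ 0.4256303   0.18762169 -0.85787577  1.91023566  0.15807266  1.11414437
 -0.2193043 ]
[[ 9.6000e-01 -2.6000e-01 -7.0000e-02  4.5512e+02]
 [ 2.7000e-01  9.3000e-01  2.6000e-01  1.8674e+02]
 [-0.0000e+00 -2.6000e-01  9.6000e-01  3.6005e+02]
 [ 0.0000e+00  0.0000e+00  0.0000e+00  1.0000e+00]]
```

View pics/w2.png

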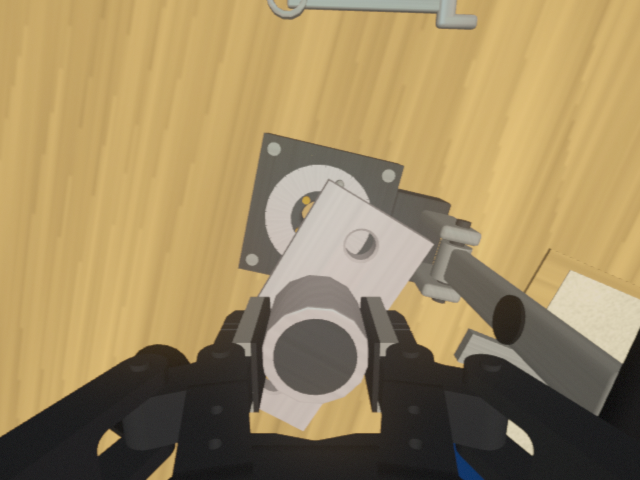

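The held adapter shows one hole at (361,244). Three block corners are visible at (265,133), (403,166) and (239,268), along with screw heads at (274,149), (389,176) and (252,260).

```bash
python3 - <<'E'
from h import *
p,d,m=load('w2')
B=[]
for u,v in ((274,149),(389,176),(252,260)):
    q,n=circ(p,u,v,9,False); B.append(plane(m,*q,30)); print(q,n,np.round(B[-1],1))
a,b,c=B
print('len',np.linalg.norm(a-b),np.linalg.norm(a-c),'centre',(b+c)/2,'yaw',np.degrees(np.arctan2((b-a)[1],(b-a)[0])),np.degrees(np.arctan2(-(a-c)[0],(a-c)[1])))
E0=[plane(m,u,v,30) for u,v in ((265,133),(403,166),(239,268))]
print('corners',np.round(E0,1),(E0[1]+E0[2])/2)
C=cloud(d,m)
print('flange z',np.median(C[215:235,320:345,2]), 'hub top z',np.nanmedian(C[350,310:322,2]), 'disc z',np.median(C[195:205,275:285,2]))
# flange edges: lines on bright gray mask
g=p.astype(int); mk=np.zeros((480,640),np.uint8)
f=C[...,2]; mk=((f>195)&(f<222)).astype(np.uint8); 
for poly,nm in (((330,181,433,241),'short'),((433,241,392,305),'long R'),((330,181,275,272),'long L')):
    print(nm)
    gr=cv2.cvtColor(p,cv2.COLOR_RGB2GRAY).astype(float)
    x0,y0,x1,y1=poly; e=np.array([x1-x0,y1-y0],float);L=np.hypot(*e);e/=L;nrm=np.array([-e[1],e[0]])
    pts=[]
    for s in np.linspace(.12,.88,30):
        base=np.array([x0,y0])+e*L*s; t=np.arange(-7,7.01,.5)
        prof=cv2.remap(gr.astype(np.float32),*(np.array([base+nrm*k for k in t],np.float32).T[:, None,:]),cv2.INTER_LINEAR)[0]
        pts.append(base+nrm*t[np.argmax(abs(np.gradient(cv2.GaussianBlur(prof[None],(5,1),0)[0])))])
    W=np.array([plane(m,*q,213)[:2] for q in pts],np.float32)
    vx,vy,x,y=cv2.fitLine(W,cv2.DIST_HUBER,0,.01,.01).ravel(); print(np.degrees(np.arctan2(vy,vx)),x,y)
q,n=circ(p,361,244,20); print(q,n)
k=((C[235:255,345:378,2]<150)).astype(np.uint8); ys,xs=np.nonzero(k); print('hole',xs.mean()+345,ys.mean()+235,plane(m,xs.mean()+345,ys.mean()+235,210))
gr=cv2.cvtColor(p,cv2.COLOR_RGB2GRAY); w=np.uint8(np.clip(cv2.resize(p[120:310,220:460][:,:,::-1],None,fx=3,fy=3,interpolation=cv2.INTER_CUBIC)*1.2,0,255)); cv2.imwrite('pics/c2.png',w)
E
```

```text
[273.64137931 148.5862069 ] 145 [428.4 165.1  30. ]
[388.10791367 175.30935252] 139 [518.5 169.6  30. ]
[251.56034483 259.3362069 ] 116 [432.8  74.9  30. ]
len 90.1743306682228 90.32788079445812 centre [475.61558609 122.24456974  30.        ] yaw 2.855130548662894 2.7825636423995763
corners [[419.3 174.4  30. ]
 [527.2 179.4  30. ]
 [424.6  64.9  30. ]] [475.91168947 122.15053309  30.        ]
flange z 213.38116782158284 hub top z 243.76700289471125 disc z 30.583006469670835
short
-14.882464 488.30148 165.5263
long R
74.6186 503.32578 147.70667
long L
74.84902 458.4994 151.29024
[365.56923077 248.47076923] 325
hole 358.61830357142856 243.39285714285714 [481.31622174 152.50474582 210.        ]
```

View pics/c2.png

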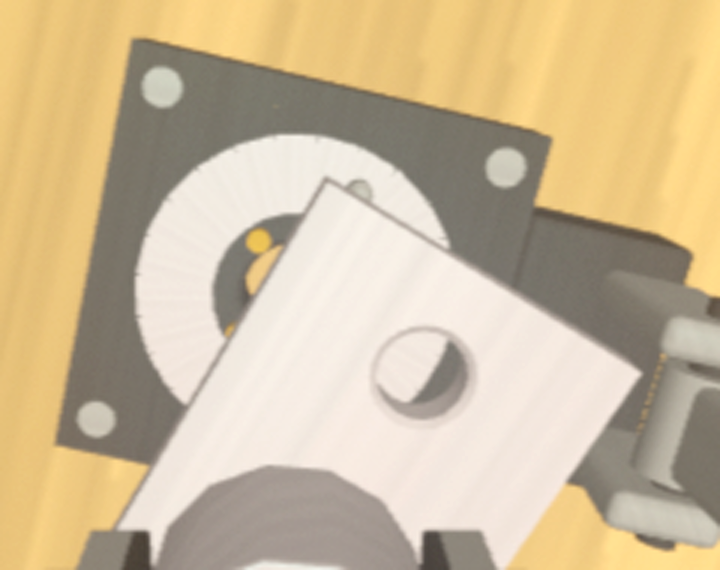

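Adapter heading is −15.3° and the pins are at about −15°, so the yaw is already within tolerance. The bore is about 2 mm further along +x. I'll descend to just above the bore.

```bash
python3 -m creep '-0.003 0.007 0.12 0 0 0;-0.003 0.007 0.24 0 0 0;-0.003 0.007 0.36 0 0 0;-0.003 0.007 0.42 0 0 0;-0.003 0.007 0.45 0 0 0'
python3 -m creep '0 0 0.03 0 0 0;0 0 0.06 0 0 0;0 0 0.067 0 0 0;0 0 0.067 0 0 0;0 0 0.067 0 0 0'
python3 -m creep '0 0 0.004 0 0 0;0 0 0.008 0 0 0;0 0 0.012 0 0 0;0 0 0.012 0 0 0'
```

```text
t: 8.45
tcp_pos: [472.9, 122.8, 79.5]
ee_rot: [0.603, 0.798, -0.002, -0.002]
force: [-0.7, -0.1, -2.7]
width: 32.1
grasp_force: 60.7
t: 8.87
tcp_pos: [476.4, 124.1, 63.5]
ee_rot: [0.604, 0.797, 0.001, 0.001]
force: [-0.3, 1.2, -3.6]
width: 32.3
grasp_force: 60.7
t: 9.2
tcp_pos: [475.5, 123.8, 59.1]
ee_rot: [0.604, 0.797, -0.0, 0.0]
force: [-0.6, 0.4, -2.7]
width: 32.3
grasp_force: 60.7
```

```bash
python3 -m creep '0 0 0.004 0 0 0;0 0 0.008 0 0 0;0 0 0.008 0 0 0'
python3 -m creep '0 0 0.004 0 0 0;0 0 0.006 0 0 0;0 0 0.006 0 0 0'
```

```text
t: 9.45
tcp_pos: [475.3, 123.8, 56.4]
ee_rot: [0.604, 0.797, -0.0, -0.0]
force: [-0.6, -0.0, -2.6]
width: 32.3
grasp_force: 60.7
t: 9.7
tcp_pos: [475.4, 123.8, 54.7]
ee_rot: [0.604, 0.797, -0.0, -0.0]
force: [-0.5, 0.9, -2.2]
width: 32.1
grasp_force: 60.7
```

The spigot is entering freely, with no contact force. I'll go on down.

```bash
python3 -m creep '0 0 0.004 0 0 0;0 0 0.007 0 0 0;0 0 0.007 0 0 0'
python3 -m creep '0 0 0.003 0 0 0;0 0 0.005 0 0 0;0 0 0.005 0 0 0'
```

```text
t: 9.95
tcp_pos: [475.4, 123.8, 52.6]
ee_rot: [0.604, 0.797, -0.0, -0.0]
force: [0.4, -0.0, -3.5]
width: 32.2
grasp_force: 60.7
t: 10.2
tcp_pos: [475.4, 123.8, 51.1]
ee_rot: [0.604, 0.797, -0.0, -0.0]
force: [-0.3, 0.0, -3.0]
width: 31.9
grasp_force: 60.7
```

```bash
python3 -m creep '0 0 0.003 0 0 0;0 0 0.005 0 0 0;0 0 0.005 0 0 0'
python3 -m creep '0 0 0.002 0 0 0;0 0 0.003 0 0 0;0 0 0.003 0 0 0'
```

```text
t: 10.45
tcp_pos: [475.4, 123.8, 49.6]
ee_rot: [0.604, 0.797, -0.0, -0.0]
force: [0.5, 0.6, -3.4]
width: 32.4
grasp_force: 60.7
t: 10.7
tcp_pos: [475.5, 123.8, 48.8]
ee_rot: [0.604, 0.797, -0.0, 0.0]
force: [0.2, -0.8, -3.4]
width: 32.5
grasp_force: 60.7
```

```bash
python3 -m creep '0 0 0.002 0 0 0;0 0 0.004 0 0 0;0 0 0.004 0 0 0'
python3 -m creep '0 0 0.002 0 0 0;0 0 0.004 0 0 0;0 0 0.004 0 0 0'
```

```text
t: 10.95
tcp_pos: [475.4, 123.8, 47.5]
ee_rot: [0.604, 0.797, -0.0, -0.0]
force: [0.0, 0.4, -2.4]
width: 31.9
grasp_force: 60.7
t: 11.2
tcp_pos: [475.6, 123.9, 46.5]
ee_rot: [0.604, 0.797, -0.0, 0.0]
force: [-0.3, -0.2, -2.4]
width: 32.4
grasp_force: 60.7
```

```bash
python3 -m creep '0 0 0.002 0 0 0;0 0 0.004 0 0 0;0 0 0.004 0 0 0'
python3 -m creep '0 0 0.002 0 0 0;0 0 0.003 0 0 0;0 0 0.003 0 0 0'
```

```text
t: 11.45
tcp_pos: [475.6, 123.9, 45.8]
ee_rot: [0.604, 0.797, -0.0, 0.0]
force: [-2.5, -1.0, 4.8]
width: 32.2
grasp_force: 61.5
t: 11.7
tcp_pos: [475.6, 123.9, 44.9]
ee_rot: [0.604, 0.797, -0.0, 0.0]
force: [-1.9, -1.8, 3.7]
width: 32.2
grasp_force: 61.5
```

The lifters are giving way, with about 7 N of contact. I'll press on in small steps towards about z 42.

```bash
python3 -m creep '0 0 0.002 0 0 0;0 0 0.004 0 0 0;0 0 0.004 0 0 0'
python3 -m creep '0 0 0.002 0 0 0;0 0 0.003 0 0 0;0 0 0.003 0 0 0'
python3 -m creep '0 0 0.002 0 0 0;0 0 0.002 0 0 0;0 0 0.002 0 0 0'
```

```text
t: 11.95
tcp_pos: [475.6, 123.9, 43.6]
ee_rot: [0.604, 0.797, -0.0, 0.0]
force: [-1.8, -0.8, 5.2]
width: 32.1
grasp_force: 61.5
t: 12.2
tcp_pos: [475.6, 123.9, 42.7]
ee_rot: [0.604, 0.797, -0.0, 0.0]
force: [-2.3, -0.6, 4.5]
width: 32.6
grasp_force: 61.6
t: 12.45
tcp_pos: [475.6, 123.9, 42.1]
ee_rot: [0.604, 0.797, -0.0, 0.0]
force: [-2.3, -0.9, 5.7]
width: 32.3
grasp_force: 61.6
```

```bash
python3 -m creep '0 0 0.001 0 0 0;0 0 0.002 0 0 0;0 0 0.002 0 0 0'
python3 -m creep '0 0 0.001 0 0 0;0 0 0.001 0 0 0;0 0 0.001 0 0 0'
```

```text
t: 12.7
tcp_pos: [475.6, 123.9, 42.0]
ee_rot: [0.604, 0.797, -0.0, 0.0]
force: [-4.6, -1.5, 10.8]
width: 32.3
grasp_force: 62.4
t: 12.95
tcp_pos: [475.6, 123.9, 42.0]
ee_rot: [0.604, 0.797, -0.001, 0.001]
force: [-5.1, -1.3, 14.6]
width: 32.2
grasp_force: 62.7
```

Hard stop at z = 42.0 with about 17 N, exactly the seated height. I'll ease off, release, retreat straight up and check.

```bash
python3 -m creep '0 0 -0.002 0 0 0;0 0 -0.003 0 0 0'
python3 -m creep '0 0 0 0 0 0;0 0 0 0 0 0;0 0 0 0 0 0;0 0 0 0 0 0;0 0 0 0 0 0' 0.7
python3 -m creep '0 0 -0.05 0 0 0;0 0 -0.15 0 0 0;0 0 -0.28 0 0 0;0 0 -0.4 0 0 0;0 0 -0.5 0 0 0'
python3 -m creep '0 0 -0.1 0 0 0;0 0 -0.1 0 0 0;0 0 -0.1 0 0 0;0 0 -0.1 0 0 0'
python3 - <<'E'
from h import *
p,d,m=snap('wrist','w3'); C=cloud(d,m)
pt,dt,mt=snap('scene','sc2'); ptt,d2,m2=snap('top','top2'); C2=cloud(d2,m2)
for X in (C,C2):
    s=np.hypot(X[...,0]-475.5,X[...,1]-123); z=X[...,2]
    a=(s<50)&(z>33)&(z<50); h=(s<25)&(z>55)&(z<85)
    print(a.sum(),h.sum(),np.median(z[a]),np.median(z[h]))
    b=(abs(z-30.5)<2)&(s<75);print('block',b.sum(),np.median(z[b]))
cv2.imwrite('pics/c3.png',np.vstack([p[100:400,100:600][:,:,::-1],cv2.resize(pt[150:300,300:550][:,:,::-1],(500,300))]))
E
```

```text
t: 13.12
tcp_pos: [475.6, 123.9, 42.1]
ee_rot: [0.604, 0.797, -0.0, 0.0]
force: [-1.7, -0.5, 4.0]
width: 32.3
grasp_force: 61.4
t: 13.53
tcp_pos: [475.6, 124.0, 41.5]
ee_rot: [0.604, 0.797, 0.0, -0.0]
force: [0.5, 0.2, -0.3]
width: 72.3
grasp_force: 0.0
t: 13.95
tcp_pos: [475.9, 124.5, 194.0]
ee_rot: [0.604, 0.797, 0.001, 0.001]
force: [1.2, -0.5, -0.8]
width: 73.2
grasp_force: 0.0
t: 14.28
tcp_pos: [475.1, 123.5, 221.0]
ee_rot: [0.604, 0.797, -0.001, -0.0]
force: [-0.5, -0.4, -0.1]
width: 72.4
grasp_force: 0.0
4565 1771 38.41578316906174 68.56682833525622
block 13766 30.48892535494383
22 0 35.9804205019484 nan
block 267 30.452631142110704
  return _methods._mean(a, axis=axis, dtype=dtype,
  ret = ret.dtype.type(ret / rcount)
```

View pics/c3.png

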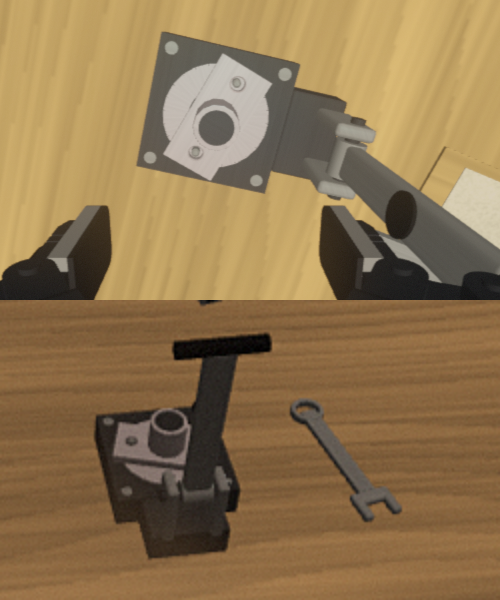

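Flange top stands 7.9 mm above the block face and both pins show through the holes, so the adapter is seated. Now I'll raise and turn the tool, shut the fingers, and locate the hinge and handle precisely.

```bash
python3 -m creep '0 0 -0.1 0 0 -0.07;0 0 -0.2 0 0 -0.14;0 0 -0.2 0 0 -0.21;0 0 -0.2 0 0 -0.286;0 0 -0.2 0 0 -0.286' -1
python3 -m creep '0 0 0 0 0 -0.07;0 0 0 0 0 -0.14;0 0 0 0 0 -0.21;0 0 0 0 0 -0.286;0 0 0 0 0 -0.286'
python3 -m creep '0 0 0 0 0 -0.07;0 0 0 0 0 -0.14;0 0 0 0 0 -0.21;0 0 0 0 0 -0.286;0 0 0 0 0 -0.286'
python3 - <<'E'
from h import *
c=np.array([475.5,123.2]);y=np.radians(2.8);ex=np.array([np.cos(y),np.sin(y)])
H=c+95*ex; print('hinge',H)
p,d,m=load('top1');C=cloud(d,m);k=(C[...,2]>225)&(C[...,2]<260)&(abs(C[...,0]-575)<40)&(abs(C[...,1]-128)<50)
print(k.sum(),C[k].mean(0),C[k].min(0),C[k].max(0))
p,d,m=load('sc1');C=cloud(d,m);k=(C[...,2]>225)&(C[...,2]<260)&(abs(C[...,0]-575)<40)&(abs(C[...,1]-128)<50)
print(k.sum(),C[k].mean(0),C[k].min(0),C[k].max(0))
E
```

```text
t: 14.85
tcp_pos: [475.3, 123.8, 281.1]
ee_rot: [0.41, 0.912, -0.0, -0.0]
force: [-0.6, 1.0, 0.2]
width: 11.8
grasp_force: 0.0
t: 15.27
tcp_pos: [474.9, 123.7, 280.5]
ee_rot: [0.198, 0.98, -0.0, -0.001]
force: [-0.0, -0.2, -0.3]
width: 0.3
grasp_force: 0.0
t: 15.68
tcp_pos: [475.1, 123.8, 280.9]
ee_rot: [-0.024, 1.0, 0.0, -0.001]
force: [0.8, 0.2, 1.3]
width: 0.3
grasp_force: 0.0
hinge [570.38658305 127.84072813]
423 [576.84725676 130.00287487 243.40930576] [570.01435986  95.13390991 225.49660977] [586.3514458  165.54138001 249.58030884]
547 [582.37184645 128.63453892 240.57255773] [573.08502463  94.35931448 225.01981177] [587.84376254 164.51954175 249.2228541 ]
```

```bash
python3 -m creep '-0.12 0 0 0 0 0;-0.25 -0.002 0 0 0 0;-0.37 -0.004 0 0 0 0;-0.49 -0.004 0 0 0 0;-0.49 -0.004 0 0 0 0'
python3 -m creep '0 0 0.08 0 0 0;0 0 0.16 0 0 0;0 0 0.223 0 0 0;0 0 0.223 0 0 0'
```

```text
t: 16.1
tcp_pos: [627.8, 128.6, 278.1]
ee_rot: [-0.02, 1.0, 0.001, -0.001]
force: [-0.1, -1.2, -1.1]
width: 0.6
grasp_force: 0.0
t: 16.43
tcp_pos: [619.5, 128.7, 209.6]
ee_rot: [-0.023, 1.0, -0.001, -0.004]
force: [-0.9, -1.2, -0.4]
width: -0.1
grasp_force: 0.0
```

```bash
python3 -m creep '0.03 0 0 0 0 0;0.055 0 0 0 0 0;0.075 0 0 0 0 0;0.095 0 0 0 0 0;0.115 0 0 0 0 0'
python3 -m creep '0.02 0 0 0 0 0;0.04 0 0 0 0 0;0.06 0 0 0 0 0;0.08 0 0 0 0 0;0.08 0 0 0 0 0'
```

```text
t: 16.85
tcp_pos: [588.6, 129.0, 216.6]
ee_rot: [-0.025, 1.0, 0.0, 0.002]
force: [2.8, 1.1, 2.2]
width: -0.0
grasp_force: 1.0
t: 17.27
tcp_pos: [562.3, 127.0, 214.6]
ee_rot: [-0.026, 1.0, -0.001, -0.001]
force: [0.3, -0.2, -0.6]
width: 0.0
grasp_force: 0.0
```

```bash
python3 -m creep '0.023 0 0.004 0 0 0;0.046 0 0.009 0 0 0;0.07 0 0.015 0 0 0;0.091 0 0.021 0 0 0;0.091 0 0.021 0 0 0'
python3 -m creep '0.02 0 0.008 0 0 0;0.042 0 0.018 0 0 0;0.064 0 0.028 0 0 0;0.085 0 0.039 0 0 0;0.085 0 0.039 0 0 0'
python3 - <<'E'
from h import *
p,d,m=snap('scene','sc3'); cv2.imwrite('pics/c4.png',cv2.resize(p[60:310,250:550][:,:,::-1],None,fx=2,fy=2))
E
```

```text
t: 17.68
tcp_pos: [534.6, 125.4, 207.7]
ee_rot: [-0.026, 1.0, -0.001, -0.001]
force: [0.5, -0.1, 0.7]
width: 0.0
grasp_force: 0.0
t: 18.1
tcp_pos: [509.0, 124.2, 195.7]
ee_rot: [-0.026, 1.0, -0.001, -0.001]
force: [-0.0, 1.2, 0.3]
width: 0.2
grasp_force: 0.0
```

View pics/c4.png

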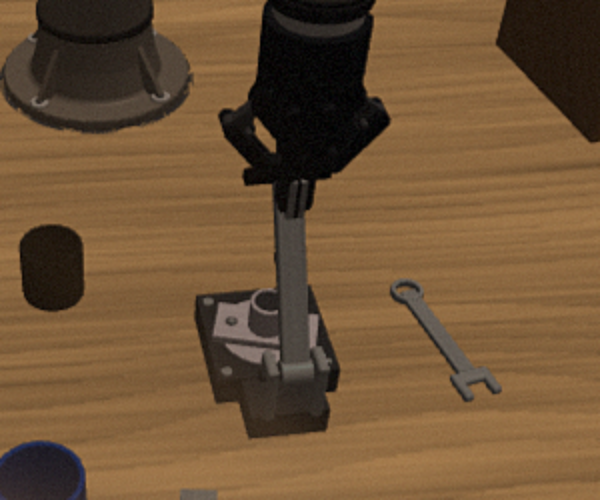

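The bar is following, with the fingertips bearing on its far face just below the cross handle. I'll carry on along the arc.

```bash
python3 -m creep '0.02 0 0.013 0 0 0;0.039 0 0.027 0 0 0;0.058 0 0.041 0 0 0;0.075 0 0.055 0 0 0;0.075 0 0.055 0 0 0'
python3 -m creep '0.017 0 0.016 0 0 0;0.033 0 0.033 0 0 0;0.048 0 0.051 0 0 0;0.063 0 0.069 0 0 0;0.063 0 0.069 0 0 0'
python3 -m creep '0.013 0 0.019 0 0 0;0.025 0 0.039 0 0 0;0.037 0 0.059 0 0 0;0.048 0 0.08 0 0 0;0.048 0 0.08 0 0 0'
```

```text
t: 18.57
tcp_pos: [486.8, 123.2, 179.1]
ee_rot: [-0.026, 1.0, -0.0, -0.001]
force: [0.1, 0.1, -0.5]
width: 0.1
grasp_force: 0.0
t: 18.98
tcp_pos: [468.0, 122.1, 158.2]
ee_rot: [-0.026, 1.0, -0.0, -0.001]
force: [-0.3, -0.5, -0.1]
width: 0.1
grasp_force: 0.0
t: 19.4
tcp_pos: [453.9, 121.3, 134.1]
ee_rot: [-0.026, 1.0, -0.0, -0.001]
force: [-0.7, 0.6, -0.2]
width: -0.4
grasp_force: 0.0
```

```bash
python3 -m creep '0.008 0 0.02 0 0 0;0.016 0 0.042 0 0 0;0.024 0 0.065 0 0 0;0.031 0 0.088 0 0 0;0.031 0 0.088 0 0 0'
python3 -m creep '0.003 0 0.012 0 0 0;0.006 0 0.024 0 0 0;0.008 0 0.036 0 0 0;0.01 0 0.046 0 0 0;0.01 0 0.046 0 0 0'
python3 -m creep '0 0 0.006 0 0 0;0 0 0.012 0 0 0;0 0 0.017 0 0 0;0 0 0.017 0 0 0'
```

```text
t: 19.82
tcp_pos: [444.8, 120.8, 107.6]
ee_rot: [-0.026, 1.0, -0.0, -0.001]
force: [-0.5, 0.3, 0.5]
width: -0.0
grasp_force: 0.0
t: 20.23
tcp_pos: [442.9, 120.9, 94.8]
ee_rot: [-0.025, 1.0, -0.0, -0.0]
force: [0.2, 0.6, 0.1]
width: 0.0
grasp_force: 0.0
t: 20.57
tcp_pos: [443.1, 121.1, 90.0]
ee_rot: [-0.025, 1.0, -0.0, -0.0]
force: [0.8, 0.6, 0.4]
width: -0.0
grasp_force: 0.0
```

```bash
python3 -m creep '0 0 0.004 0 0 0;0 0 0.008 0 0 0;0 0 0.012 0 0 0;0 0 0.012 0 0 0'
python3 -m creep '0 0 0.003 0 0 0;0 0 0.006 0 0 0;0 0 0.006 0 0 0'
python3 -m creep '0 0 0.002 0 0 0;0 0 0.004 0 0 0;0 0 0.004 0 0 0'
```

```text
t: 20.9
tcp_pos: [443.2, 121.1, 86.5]
ee_rot: [-0.025, 1.0, 0.0, 0.0]
force: [-0.2, -0.4, -0.3]
width: -0.2
grasp_force: 0.0
t: 21.15
tcp_pos: [443.2, 121.1, 84.7]
ee_rot: [-0.025, 1.0, -0.0, 0.0]
force: [-0.7, -0.7, 0.2]
width: -0.2
grasp_force: 0.0
t: 21.4
tcp_pos: [443.2, 121.0, 83.6]
ee_rot: [-0.025, 1.0, -0.0, 0.0]
force: [-0.4, 0.3, 0.0]
width: 0.0
grasp_force: 0.1
```

```bash
python3 -m creep '0 0 0.002 0 0 0;0 0 0.003 0 0 0;0 0 0.003 0 0 0'
python3 -m creep '0 0 0.002 0 0 0;0 0 0.002 0 0 0;0 0 0.002 0 0 0'
python3 -m creep '0 0 0.002 0 0 0;0 0 0.002 0 0 0;0 0 0.002 0 0 0'
```

```text
t: 21.65
tcp_pos: [443.2, 121.0, 82.7]
ee_rot: [-0.025, 1.0, -0.0, 0.0]
force: [-0.1, 0.9, -0.2]
width: -0.1
grasp_force: 0.2
t: 21.9
tcp_pos: [443.2, 121.0, 82.1]
ee_rot: [-0.025, 1.0, -0.0, 0.0]
force: [0.1, -0.3, 1.0]
width: -0.3
grasp_force: 0.2
t: 22.15
tcp_pos: [443.2, 121.0, 82.1]
ee_rot: [-0.025, 1.0, -0.0, -0.0]
force: [-1.2, -0.8, 6.5]
width: -0.0
grasp_force: 3.3
```

Firm stop at z = 82.1, which is the closed bar height, with 6.5 N. I'll retreat and verify.

```bash
python3 -m creep '0 0 -0.03 0 0 0;0 0 -0.1 0 0 0;0 0 -0.2 0 0 0;0 0 -0.3 0 0 0;0 0 -0.4 0 0 0'
python3 -m creep '0 0 -0.1 0 0 0;0 0 -0.1 0 0 0;0 0 -0.1 0 0 0;0 0 -0.1 0 0 0'
python3 - <<'E'
from h import *
p,d,m=snap('wrist','w4');C=cloud(d,m);H=np.array([570.4,127.8]);y=np.radians(2.8)
R=C[...,:2]-H; fx=R@[np.cos(y),np.sin(y)]; fy=R@[-np.sin(y),np.cos(y)]; z=C[...,2]
for a,b in ((-155,-130),(-130,-100),(-100,-70),(-70,-30)):
    k=(fx>a)&(fx<b)&(abs(fy)<8)&(z>60); print(a,b,k.sum(),np.median(z[k]))
k=(abs(fx+163)<9)&(abs(fy)<35)&(z>60); print('handle',k.sum(),z[k].max(),np.median(z[k]))
p,d,m=snap('scene','sc4'); cv2.imwrite('pics/c5.png',cv2.resize(p[60:310,150:550][:,:,::-1],None,fx=2,fy=2))
E
```

```text
t: 22.57
tcp_pos: [442.9, 121.3, 203.1]
ee_rot: [-0.026, 1.0, 0.0, -0.0]
force: [1.3, -1.0, -0.1]
width: 0.3
grasp_force: 0.0
t: 22.9
tcp_pos: [442.9, 120.7, 231.3]
ee_rot: [-0.025, 1.0, -0.0, -0.0]
force: [-1.2, -0.9, 0.0]
width: 0.1
grasp_force: 0.0
-155 -130 12908 300.52767495796627
-130 -100 2286 269.0420245137892
-100 -70 645 82.39973913784218
-70 -30 0 nan
handle 2128 85.01075727904208 82.1893690532618
  return _methods._mean(a, axis=axis, dtype=dtype,
  ret = ret.dtype.type(ret / rcount)
```

View pics/c5.png

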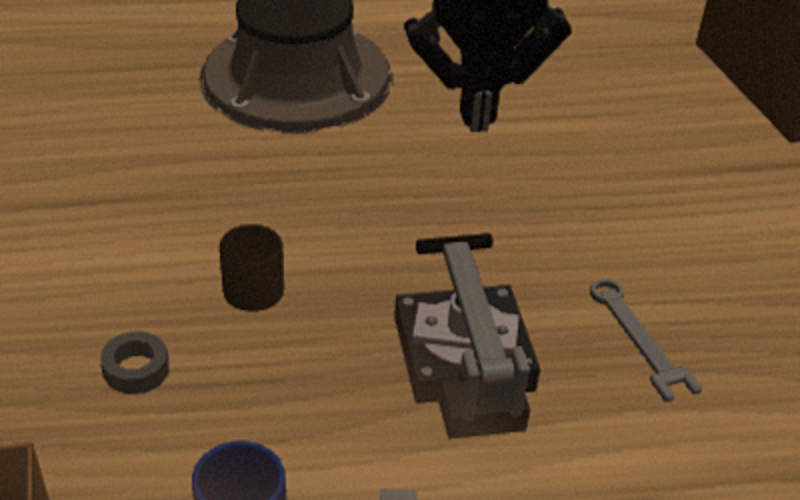

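The bar lies level on the seated adapter: bar top is at 82.4 mm against an expected 82, and handle top at about 83. The bystanders look untouched and the robot is clear, so I'm handing in.

```bash
python3 -c "
from rig import robot
print(robot.hand_in())"
```

```text
the job is handed in; nothing more can be done
None
```

The job is handed in, with no verdict returned: the adapter is fully home over both pins, it was released before the clamp was closed onto it, contact stayed under about 20 N, and the robot is clear.

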